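# Eject a battery pack and sort the phone modules into their trays

## Task

Sort the two tested phone modules by their shape. Push the ejector slide of the aluminium holder fully home so that the oblong battery pack comes out, draw the pack out by its free end, put it down flat on the open bench top and let go; then take it again by its two short ends (the tray is too narrow for fingers beside its long sides) and lay it lengthwise and flat in the empty compartment of the tray whose sample is an oblong battery pack. Also lay the round speaker module from the bench flat in the empty compartment of the tray whose sample is a round speaker, before or after; set both modules down gently without dropping them, and leave all other things on the bench where they are.

Things in the scene. Friction and masses are not known exactly. Their poses are not given: they have to be found in the camera images.
- holder: fixed aluminium holder with a roof (20 mm slot along its middle) over a pocket for the battery pack. Origin: under the pocket's centre, at bench height; x points away from the pocket's open mouth. Pocket floor 12 mm up, pocket 37 mm wide (y), 58 mm over its side walls; walls and roof from x = -30 to +30 mm, roof underside at 25 mm, top at 31 mm. Base plate 60 mm wide, 12 mm high, x = -30 to +88 mm
- holder_mouth (a point): centre of the pocket mouth's floor edge, 12 mm above the bench, at x = -30 mm in the holder frame. From here a tongue 18 mm wide, its top at 12 mm, runs 56 mm out along -x and carries the pack as it comes out
- ejector (a joint): spring-loaded ejector slide of the holder, m: 0 at rest, 0.040 pushed fully home (towards the holder's -x); about 2 N to start, 6 N at the end, springs back when let go. Fully home leaves about 39 mm of the pack out of the mouth, resting on the tongue
- ejector_tab (a point): middle of the rear (+x, holder frame) face of the slide's upright grey push tab, 10 mm below its top. Push this face towards the holder's -x. The tab is 8 mm thick in x, 32 mm wide in y, and reaches from 16 to 58 mm above the bench; nothing stands behind it. At rest this point is at x = +94 mm in the holder frame
- battery: oblong battery pack, dark plastic with a grey label and brass contacts, 56 x 34 x 11 mm (x, y, z), 45 g; origin at the centre of its underside, x along its length. It starts inside the holder's pocket, lying flat, x axis along the holder's x axis
- speaker: round speaker module, dark plastic disc 40 mm across and 12 mm high, 40 g; origin at the centre of its underside. It starts flat on the open bench top
- tray_battery: fixed open grey tray whose sample (fixed in the short +x end compartment) is an oblong battery pack. 191 x 58 x 26 mm (x, y, z), origin at the centre of its underside, walls 3 mm, floor 4 mm thick
- tray_battery_place (a point): centre of the floor of that tray's empty compartment, 4 mm above the bench; axes as the tray's. The compartment is 120 mm long (x) and 52 mm wide (y), walls reach 22 mm above its floor
- tray_speaker: fixed grey tray of the same shape and size whose fixed sample is a round speaker module. Origin and axes as for the other tray; the two trays may stand either way round
- tray_speaker_place (a point): centre of the floor of that tray's empty compartment, 120 x 52 mm, 4 mm above the bench; axes as the tray's
- phone: bystander: opened phone lying flat, 72 x 148 x 9 mm, origin under its centre
- screwdriver: bystander: orange-handled screwdriver lying on the bench, 170 mm long
- bottle: bystander: small white bottle, 44 mm across, 95 mm high
- spool: bystander: steel solder spool standing on its end, 52 mm across, 28 mm high
- jar: bystander: small amber jar, 38 mm across, 36 mm high
- bracket: bystander: small square steel frame lying flat, 34 x 34 x 6 mm
- brush: bystander: cleaning brush lying on the bench, 160 mm long
There are look-alikes about, which are no part of the job. Leave any blue or yellow look-alike of the tray_battery alone.

How it is judged:
By the outcome, as a careful person would: the job done as asked, in the order asked, and still so for the second after the job is handed in, with the robot touching nothing.
It also fails if it takes over 72 s, if anything falls off the work surface, if the arm or the gripper's body presses on something with over 40 N, if the wrist force passes 120 N, or if a joint passes its speed limit or range.

## Robot

A 6-joint arm with a two-finger parallel gripper is mounted at the origin on the work surface. World frame = base frame: x ahead of the robot, y to its left, z up, the work surface at z = 0. Lengths are in m, angles in rad, forces in N, time in s.
With the tool pointing down it reaches from about 0.35 to 0.725 m from the base axis. Payload 4.3 kg.
Tool frame: the origin (TCP) lies at the very end of the fingers, on their centre line; the grasp point (between the pads) lies 19 mm behind it; z points along the fingers, y is the line along which they close (so a half turn about z gives the same grasp; the last joint's range is limited). The gripper opens to 85 mm and grips with 20 to 120 N. Pads are 22 mm wide; open, the fingers measure 114 mm over their backs; the gripper's body (76 mm by 85 mm) begins 54 mm behind the grasp point. The pads swing forward as they close: fully open they stand 13 mm farther back than shut.
Start: joints at [1.207, 0.377, 0.081, 1.274, 0, 1.46], TCP at [0.144, 0.557, 0.231] pointing down, gripper open.
Joint ranges: [-2.72, 2.72], [-0.84, 1.66], [-1.02, 1.22], [-1.77, 2.12], [-1.37, 1.28], [-3.14, 3.14]. Speed limits (rad/s): [2.57, 2.57, 3.14, 3.14, 3.14, 3.14].

## Interface

Orientations are given as a rotation vector (axis times angle).
In Python, from rig import * gives the robot as it stands. The module is installed in compiled form; this text tells all that it offers.
- The arm moves only by the tool drive_tool, never from a script. Its argument "steps" is a list of rows, each an object of numbers: "tx", "ty", "tz": the shift along the tool's x, y, z normalised to -1 to 1, where 1 is 250 mm; "wx", "wy", "wz": the turn, a rotation vector about the tool's x, y, z normalised to -1 to 1, where 1 is pi/2 rad; "hand": the opening, from -1 (shut) to 1 (fully open). A call has 1 to 20 rows; each row is the pose to reach, as a shift and turn from the pose commanded when the call began, along the tool's axes at that moment; what a row does not reach only later rows make up. A row lasts 1/8 s, in which the tool goes at most 62.5 mm and 10.7 degrees, less where a joint would pass 70% of its speed; a pose out of reach is approached as far as the arm can. A call with a number of a shift or a turn outside -1 to 1 is refused whole. A call with a gripper value outside its range is refused whole. The fingers move at their own pace and stop on an object; the grip force is fixed at half the most. Time passes only in rows, so rows that repeat a pose let the fingers close. It gives the time, the measured TCP pose, the force, the opening and the grip force at its end, in the units of the state.
- sense(): the state, without advancing time (a new reading comes with each control period).
- get_image(name): name is "side" or "top" or "wrist"; returns (picture, depth): 420x560x3 uint8, red, green, blue; 420x560 float32, m along the optical axis (not along the pixel's ray), 0 where there is no reading.
- calibration(name): a dict with "fx", "fy", "cx", "cy" (pixels), "R" (3x3) and "t" (3): a world point X has camera coordinates R X + t; the wrist camera has in their place "tool_from_camera" (4x4, takes a point from camera to tool coordinates, whose origin is the TCP and whose axes are the flange's). Camera axes: x right, y down, z forward; pixel columns grow to the right and rows downward; lengths in m; the calibration is good to about 2 mm. A picture is of the moment at which its call begins: read the wrist's pose just before it. calibration takes no time and is no camera call.
- sign_off(): hands the job in; it is judged then, once.
The state is a dict: "t": time; "qpos": joint angles; "qvel": joint speeds; "joint_torque": joint torques, N m; "tcp_pos": TCP position; "orientation": TCP orientation; "ft_force": force on the tool from outside, world axes, zero at the start; "moment": the same for the moment, N m; "opening": opening from 0.0 (shut) to 1.0 (fully open); "gripper_force": force on a finger pad.
Only numpy, scipy, OpenCV 4.12 (cv2) and the standard library are available. Lean on these libraries where they do the work, as an engineer would, in place of code of your own. Each camera call takes 0.05 s, during which the arm holds its last target. There are 200 camera calls.

## Working session

There is one attempt and no reset: what is moved stays moved. The work goes in short steps, Python scripts to look and compute and a tool call to move; the robot and the scene stay as the last step left them, time stands still between calls to the robot, and variables do not carry over. Pictures are saved under pics/ and viewed, at most 10 in all, crops included, and the job is handed in when it is done.

Besides the shell and the picture viewer there is one more tool, called after "Call:" in YAML: its name, and indented under it one key for each argument. drive_tool: Moves the arm, as the interface text tells. Scaled input: -1 to 1 covers 250 mm each way for a shift and pi/2 rad each way for a turn. Its arguments: {"type":"object","properties":{"steps":{"type":"array"}},"required":["steps"]}

```bash
mkdir -p pics; cat > h.py <<'E'
from rig import *
import numpy as np, cv2
from scipy.spatial.transform import Rotation as Ro
def snap(n,f):
    s=sense(); im,d=get_image(n); cv2.imwrite(f'pics/{f}.png',im[:,:,::-1]); np.savez(f'pics/{f}.npz',d=d,p=s['tcp_pos'],o=s['orientation']); return im,d
def world(n,f,pts,z=None):
    """pixels -> world, by depth, or on plane z"""
    c=calibration(n); k=np.load(f'pics/{f}.npz'); d=k['d']; out=[]
    for i,(u,v) in enumerate(pts):
        ray=np.array([(u-c['cx'])/c['fx'],(v-c['cy'])/c['fy'],1])
        if 'R' in c: R=np.array(c['R']).T; o=-R@np.array(c['t'])
        else:
            T=np.array(c['tool_from_camera']); W=Ro.from_rotvec(k['o']).as_matrix(); R=W@T[:3,:3]; o=W@T[:3,3]+k['p']
        r=R@ray
        zz=z[i] if isinstance(z,(list,tuple)) else z
        s=d[int(v),int(u)] if zz is None else (zz-o[2])/r[2]
        out.append(o+s*r)
    return np.array(out)
E
python3 - <<'E'
from h import *
for n in('top','side'):
    snap(n,n+'0')
    c=calibration(n); print(n,c)
print(calibration('wrist'))
print(sense())
im=cv2.imread('pics/top0.png'); cv2.imwrite('pics/top0b.png',cv2.resize(im,(800,600),interpolation=cv2.INTER_CUBIC))
E
```

```text
top {'fx': 475.76851647920796, 'fy': 475.76851647920796, 'cx': 274.5379359289969, 'cy': 209.9790225875912, 'R': array([[ 0.00665405, -0.99953348,  0.02980835],
       [-0.99708609, -0.00889721, -0.0757639 ],
       [ 0.07599377, -0.02921735, -0.99668014]]), 't': array([-0.02615924,  0.52089112,  1.05147637])}
side {'fx': 452.16362308857873, 'fy': 452.16362308857873, 'cx': 284.55937298582273, 'cy': 216.7574614697006, 'R': array([[-0.98098005, -0.19323227,  0.0184238 ],
       [-0.14862954,  0.68669958, -0.71158482],
       [ 0.12484954, -0.70078883, -0.70235861]]), 't': array([0.52997279, 0.12356036, 1.1409034 ])}
{'fx': 357.52083710909665, 'fy': 357.52083710909665, 'cx': 276.4529492335668, 'cy': 216.36815022830416, 'tool_from_camera': array([[ 1.18802400e-03, -9.45582484e-01, -3.25380322e-01,
         8.45107396e-02],
       [ 9.99998950e-01,  8.53322123e-04,  1.17135632e-03,
         2.82340031e-04],
       [-8.29959789e-04, -3.25381372e-01,  9.45582505e-01,
        -1.41155525e-01],
       [ 0.00000000e+00,  0.00000000e+00,  0.00000000e+00,
         1.00000000e+00]])}
{'t': 0.1, 'qpos': array([1.20672515e+00, 3.78022960e-01, 7.97570138e-02, 1.27440206e+00,
       1.64860337e-05, 1.46048384e+00]), 'qvel': array([ 0.0005868 , -0.00204835,  0.00248733,  0.00065717, -0.00057357,
       -0.00116551]), 'joint_torque': array([ 1.38462099e-03, -4.64695358e+01,  2.70581675e+01,  1.20342415e-02,
       -1.05434581e-04,  1.43239852e-06]), 'tcp_pos': array([0.14413443, 0.5560307 , 0.23043453]), 'orientation': array([-3.97476777e-01, -3.11588586e+00,  2.85120666e-03]), 'ft_force': array([ 0.18863502, -0.68275645, -0.68190403]), 'moment': array([ 0.00612791, -0.0749357 ,  0.03421286]), 'gripper_force': 0.0, 'opening': 0.9989564400478401}
```

View pics/top0b.png

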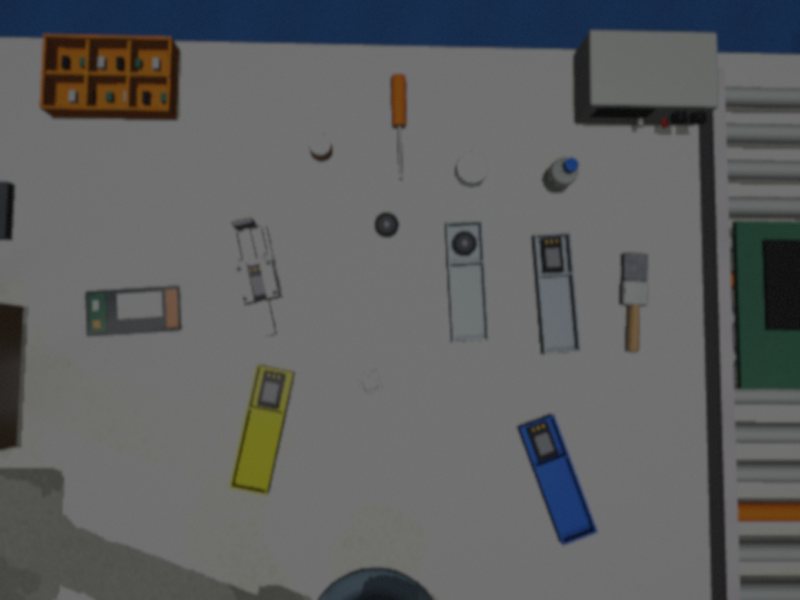

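View pics/side0.png

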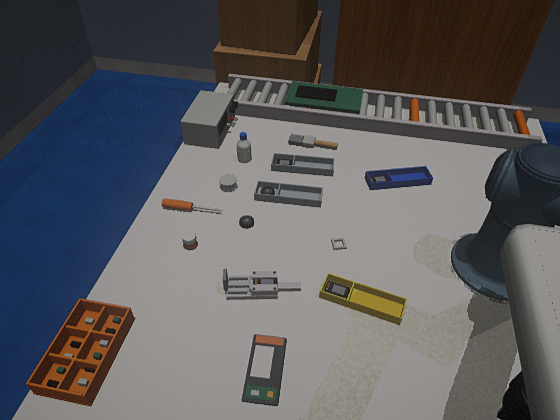

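The top view shows the holder with its tab at (245,223) and tongue end at (273,333) on the 800-wide image. The speaker is at (386,224), the speaker tray runs from (464,225) to (468,340), and the battery tray from (551,236) to (560,352). Next I'll measure these in enlarged crops.

```bash
python3 - <<'E'
from h import *
im=cv2.imread('pics/top0.png')
a=cv2.resize(im[145:240,155:215],(378,600),interpolation=cv2.INTER_CUBIC) # 6.3x
b=cv2.resize(im[145:255,255:410],(420,298),interpolation=cv2.INTER_CUBIC)
o=np.zeros((600,800,3),np.uint8); o[:,:378]=a; o[:298,380:]=b
cv2.imwrite('pics/crop1.png',np.clip(o.astype(float)*1.8,0,255).astype(np.uint8))
k=1.42857
P=[(245,223),(273,333),(386,224),(464,225),(446,224),(481,222),(452,341),(486,340),(533,236),(569,235),(543,352),(578,349)]
P=[(a/k,b/k) for a,b in P]
print(world('top','top0',P,[.058,.012,.012,.016]+[.026]*8).round(3))
E
```

```text
[[ 0.634  0.204  0.058]
 [ 0.468  0.165  0.012]
 [ 0.644 -0.012  0.012]
 [ 0.643 -0.136  0.016]
 [ 0.642 -0.106  0.026]
 [ 0.646 -0.162  0.026]
 [ 0.457 -0.116  0.026]
 [ 0.459 -0.169  0.026]
 [ 0.625 -0.245  0.026]
 [ 0.627 -0.303  0.026]
 [ 0.441 -0.259  0.026]
 [ 0.446 -0.315  0.026]]
```

View pics/crop1.png

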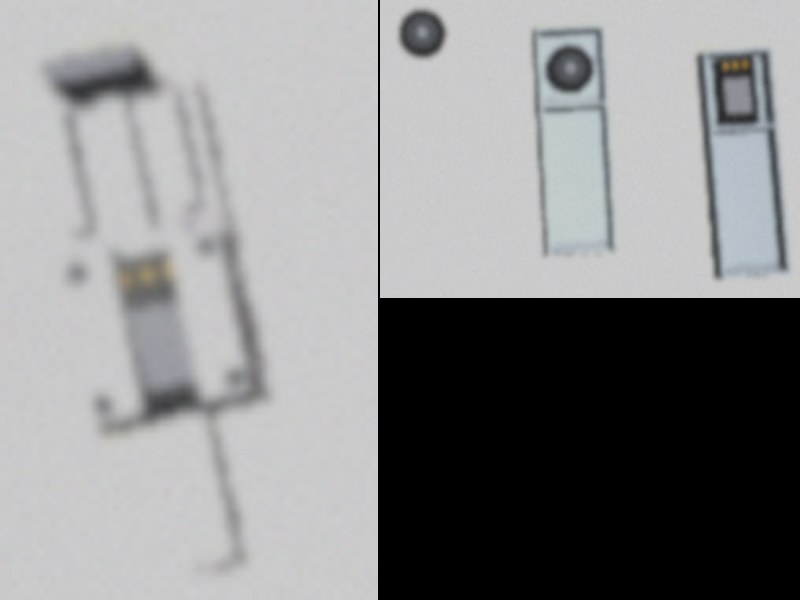

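The crop shows the roof screws at (77,273), (207,245), (102,405) and (235,377), which give the holder's centre and axis. I'll work out its pose and plan a wrist-camera look.

```bash
cat >> h.py <<'E'
def move(p,yaw=None,ref=None):
    """needed tx ty tz wz for TCP to p, tool y at world heading yaw (deg, mod 180), tool straight down. ref=(pos,rotvec)"""
    s=sense(); pos,o=ref if ref else (s['tcp_pos'],s['orientation'])
    W=Ro.from_rotvec(o); d=W.inv().apply(np.array(p)-pos)/.25
    y=np.degrees(np.arctan2(*W.apply([0,1,0])[1::-1])); 
    out=dict(t=round(s['t'],2),pos=np.round(pos,4),yawy=round(y,1),q6=round(s['qpos'][5],2),shift=d.round(4))
    if yaw is not None:
        z=[0,0,-1]; best=[]
        for k in(0,180):
            a=np.radians(yaw+k); yy=np.array([np.cos(a),np.sin(a),0]); T=Ro.from_matrix(np.c_[np.cross(yy,z),yy,z])
            best.append(((W.inv()*T).as_rotvec()/(np.pi/2)).round(4))
        out['turns']=best
    return out
def frame(o,th): 
    c,s=np.cos(th),np.sin(th); return lambda x,y=0:np.array(o[:2])+[c*x-s*y,s*x+c*y]
E
python3 - <<'E'
from h import *
f=lambda x,y:(155+x/6.3,145+y/6.316)
P=world('top','top0',[f(77,273),f(207,245),f(102,405),f(235,377),f(143,253),f(171,403),f(90,60),f(222,565)],[.031]*6+[.058,.012])
print(P.round(4)); S=P[:4]; c=S.mean(0); ax=S[0]+S[1]-S[2]-S[3]; th=np.arctan2(ax[1],ax[0]); print(c,np.degrees(th))
F=frame(c,th); print('tab',F(94),'tongue end',F(-86))
print(move([*F(30),.28],np.degrees(th)+90))
E
```

```text
[[0.5666 0.2171 0.031 ]
 [0.577  0.1717 0.031 ]
 [0.5201 0.2073 0.031 ]
 [0.5304 0.1609 0.031 ]
 [0.5739 0.1941 0.031 ]
 [0.521  0.1832 0.031 ]
 [0.6373 0.2091 0.058 ]
 [0.4648 0.167  0.012 ]]
[0.5485322 0.1892594 0.031    ] 12.479565227529626
tab [92.32760727 20.50185102] tongue end [-83.41955777 -18.39460102]
{'t': 0.1, 'pos': array([0.1441, 0.556 , 0.2304]), 'yawy': np.float64(75.5), 'q6': np.float64(1.46), 'shift': array([-108.8369,   53.4996,   -0.3219]), 'turns': [array([-0.0011, -0.0004, -0.3002]), array([-6.0000e-04,  1.5000e-03,  1.6998e+00])]}
```

```bash
python3 - <<'E'
from h import *
print(move([.56,.15,.25],102.5))
E
```

```text
{'t': 0.1, 'pos': array([0.1441, 0.556 , 0.2304]), 'yawy': np.float64(75.5), 'q6': np.float64(1.46), 'shift': array([-2.0179, -1.1547, -0.0766]), 'turns': [array([-0.0011, -0.0004, -0.3004]), array([-6.0000e-04,  1.5000e-03,  1.6996e+00])]}
```

Call:
drive_tool:
  steps:
    - {"tx":-1,"ty":-0.57}
    - {"tx":-1,"ty":-0.57}
    - {"tx":-1,"ty":-0.57}
    - {"tx":-1,"ty":-0.57}
    - {"tx":-1,"ty":-0.57}
    - {"tx":-1,"ty":-0.57}

```text
$.steps[0]: bad value
```

Call:
drive_tool:
  steps:
    - {"tx":-1,"ty":-0.58,"tz":-0.08,"wz":-0.3}
    - {"tx":-1,"ty":-0.58,"tz":-0.08,"wz":-0.3}
    - {"tx":-1,"ty":-0.58,"tz":-0.08,"wz":-0.3}
    - {"tx":-1,"ty":-0.58,"tz":-0.08,"wz":-0.3}
    - {"tx":-1,"ty":-0.58,"tz":-0.08,"wz":-0.3}
    - {"tx":-1,"ty":-0.58,"tz":-0.08,"wz":-0.3,"hand":-1}
    - {"tx":-1,"ty":-0.58,"tz":-0.08,"wz":-0.3,"hand":-1}

```text
$.steps[0]: bad value
```

```bash
python3 - <<'E'
from h import *
print(move([.56,.15,.25],102.5))
im,d=snap('wrist','w1')
im=im[:,:,::-1]
cv2.imwrite('pics/w1b.png',np.clip(cv2.resize(im,(800,600),interpolation=cv2.INTER_CUBIC).astype(float)*1.6,0,255).astype(np.uint8))
E
```

```text
{'t': 0.1, 'pos': array([0.1441, 0.556 , 0.2304]), 'yawy': np.float64(75.5), 'q6': np.float64(1.46), 'shift': array([-2.0179, -1.1547, -0.0766]), 'turns': [array([-0.0011, -0.0004, -0.3004]), array([-6.0000e-04,  1.5000e-03,  1.6996e+00])]}
```

View pics/w1b.png

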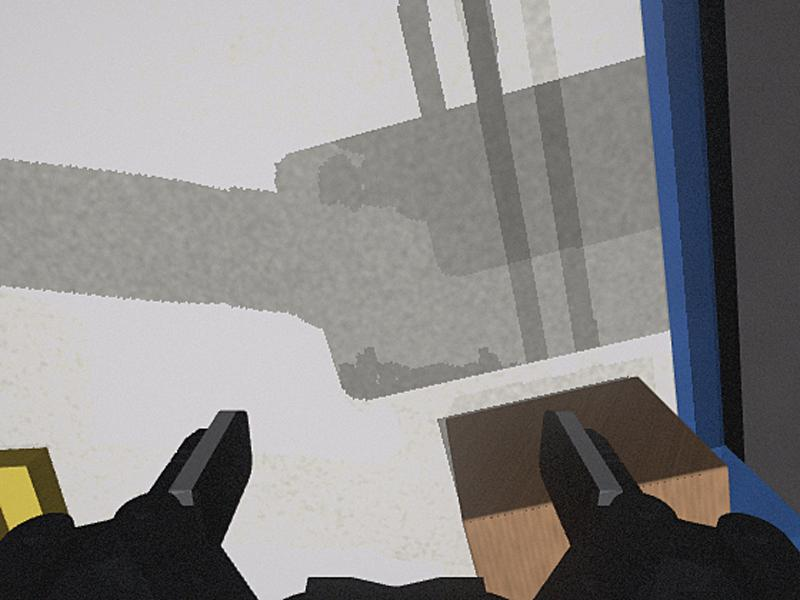

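The tool needs every field in each row. The picture shows only bare bench, the open fingers and a brown block at (590,450), which doesn't matter here.

Call:
drive_tool:
  steps:
    - {"tx":-1,"ty":-0.57,"tz":0,"wx":0,"wy":0,"wz":0,"hand":1}
    - {"tx":-1,"ty":-0.57,"tz":0,"wx":0,"wy":0,"wz":0,"hand":1}
    - {"tx":-1,"ty":-0.57,"tz":0,"wx":0,"wy":0,"wz":0,"hand":1}
    - {"tx":-1,"ty":-0.57,"tz":0,"wx":0,"wy":0,"wz":0,"hand":1}
    - {"tx":-1,"ty":-0.57,"tz":0,"wx":0,"wy":0,"wz":0,"hand":1}
    - {"tx":-1,"ty":-0.57,"tz":0,"wx":0,"wy":0,"wz":0,"hand":1}

```text
t: 0.9
tcp_pos: [0.3521, 0.3541, 0.2311]
orientation: [-0.405, -3.115, 0.001]
ft_force: [-0.4, -0.1, 0.6]
opening: 1.0
gripper_force: 0.0
```

Call:
drive_tool:
  steps:
    - {"tx":-1,"ty":-0.58,"tz":-0.08,"wx":0,"wy":0,"wz":-0.3,"hand":1}
    - {"tx":-1,"ty":-0.58,"tz":-0.08,"wx":0,"wy":0,"wz":-0.3,"hand":1}
    - {"tx":-1,"ty":-0.58,"tz":-0.08,"wx":0,"wy":0,"wz":-0.3,"hand":1}
    - {"tx":-1,"ty":-0.58,"tz":-0.08,"wx":0,"wy":0,"wz":-0.3,"hand":1}
    - {"tx":-1,"ty":-0.58,"tz":-0.08,"wx":0,"wy":0,"wz":-0.3,"hand":1}
    - {"tx":-1,"ty":-0.58,"tz":-0.08,"wx":0,"wy":0,"wz":-0.3,"hand":1}
    - {"tx":-1,"ty":-0.58,"tz":-0.08,"wx":0,"wy":0,"wz":-0.3,"hand":1}

```text
t: 1.78
tcp_pos: [0.5554, 0.1538, 0.2509]
orientation: [0.342, -3.122, -0.001]
ft_force: [-0.2, -0.5, -1.0]
opening: 0.998
gripper_force: 0.0
```

```bash
python3 - <<'E'
from h import *
print(move([.56,.15,.25],102.5))
im,d=snap('wrist','w1')
im=im[:,:,::-1]
cv2.imwrite('pics/w1b.png',np.clip(cv2.resize(im,(800,600),interpolation=cv2.INTER_CUBIC).astype(float)*1.4,0,255).astype(np.uint8))
E
```

```text
{'t': 1.77, 'pos': array([0.5554, 0.1538, 0.2509]), 'yawy': np.float64(102.5), 'q6': np.float64(-0.06), 'shift': array([-0.0147, -0.019 ,  0.0034]), 'turns': [array([ 0.0006, -0.0008,  0.0001]), array([ 1.3000e-03,  1.0000e-03, -1.9999e+00])]}
```

View pics/w1b.png

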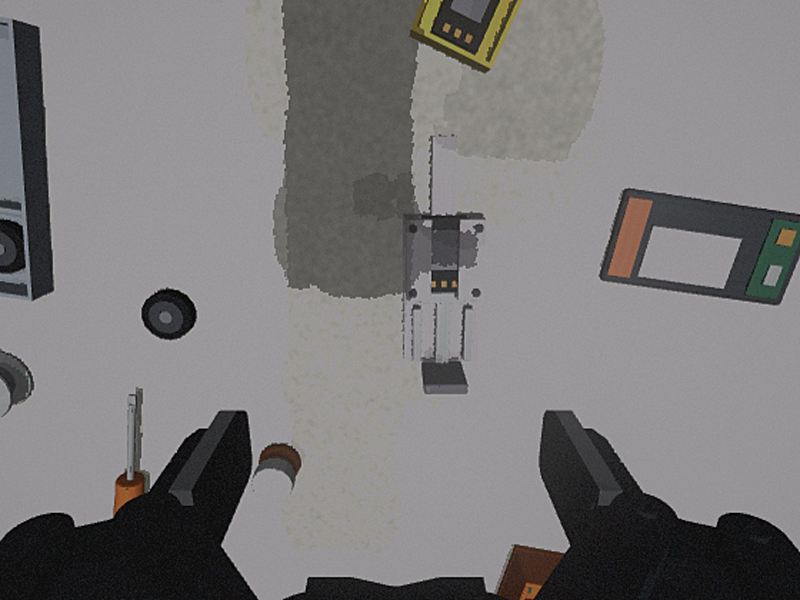

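The wrist picture shows the holder screws at (412,229), (480,229), (413,293) and (476,293), and the tongue end at (445,136). The tab's top is around (445,377) and the speaker at (168,314), with nothing behind the tab.

```bash
python3 - <<'E'
from h import *
k=1/1.42857
P=[(412,229),(480,229),(413,293),(476,293),(445,136),(424,362),(464,362),(424,393),(468,391),(166,314)]
W=world('wrist','w1',[(a*k,b*k) for a,b in P],[.031]*4+[.012]+[.058]*4+[.012]); print(W.round(4))
print(world('wrist','w1',[(a*k,b*k) for a,b in P]).round(4)[[0,3,4,5,6,7,8,9]])
c=W[:4].mean(0); ax=W[2]+W[3]-W[0]-W[1]; th=np.arctan2(ax[1],ax[0]); print(c,np.degrees(th))
F=frame(c,th)
print('tab',F(.094),'tongue',F(-.086), 'behind',F(.125))
print(move([*F(.125),.13],np.degrees(th)+90))
E
```

```text
[[ 0.5327  0.1623  0.031 ]
 [ 0.5222  0.2094  0.031 ]
 [ 0.5788  0.1739  0.031 ]
 [ 0.5687  0.2194  0.031 ]
 [ 0.4667  0.1714  0.012 ]
 [ 0.6196  0.1906  0.058 ]
 [ 0.6133  0.2186  0.058 ]
 [ 0.6438  0.1965  0.058 ]
 [ 0.6352  0.2276  0.058 ]
 [ 0.6435 -0.0103  0.012 ]]
[[ 0.5326  0.1623  0.0317]
 [ 0.5686  0.2194  0.0312]
 [ 0.4667  0.1719  0.0075]
 [ 0.6373  0.1972  0.0176]
 [ 0.638   0.2332 -0.0007]
 [ 0.6742  0.2073 -0.0017]
 [ 0.6639  0.2438 -0.0013]
 [ 0.6436 -0.0104  0.0117]]
[0.55058585 0.19127604 0.031     ] 13.097145333394929
tab [0.64214065 0.2125767 ] tongue [0.46682295 0.1717882 ] behind [0.67233426 0.21960139]
{'t': 1.82, 'pos': array([0.5551, 0.1542, 0.251 ]), 'yawy': np.float64(102.6), 'q6': np.float64(-0.06), 'shift': array([-0.5153,  0.1531,  0.4835]), 'turns': [array([ 0.0005, -0.0007, -0.006 ]), array([-1.100e-03, -8.000e-04,  1.994e+00])]}
```

Call:
drive_tool:
  steps:
    - {"tx":-0.25,"ty":0.08,"tz":0.2,"wx":0,"wy":0,"wz":-0.006,"hand":-1}
    - {"tx":-0.515,"ty":0.153,"tz":0.4,"wx":0,"wy":0,"wz":-0.006,"hand":-1}
    - {"tx":-0.515,"ty":0.153,"tz":0.48,"wx":0,"wy":0,"wz":-0.006,"hand":-1}
    - {"tx":-0.515,"ty":0.153,"tz":0.48,"wx":0,"wy":0,"wz":-0.006,"hand":-1}
    - {"tx":-0.515,"ty":0.153,"tz":0.65,"wx":0,"wy":0,"wz":-0.006,"hand":-1}
    - {"tx":-0.515,"ty":0.153,"tz":0.86,"wx":0,"wy":0,"wz":-0.006,"hand":-1}
    - {"tx":-0.515,"ty":0.153,"tz":0.86,"wx":0,"wy":0,"wz":-0.006,"hand":-1}
    - {"tx":-0.515,"ty":0.153,"tz":0.86,"wx":0,"wy":0,"wz":-0.006,"hand":-1}

```text
t: 2.82
tcp_pos: [0.6743, 0.2188, 0.0396]
orientation: [-0.357, 3.118, 0.001]
ft_force: [1.1, 0.2, 0.0]
opening: -0.004
gripper_force: 0.0
```

Call:
drive_tool:
  steps:
    - {"tx":0.04,"ty":0,"tz":0,"wx":0,"wy":0,"wz":0,"hand":-1}
    - {"tx":0.08,"ty":0,"tz":0,"wx":0,"wy":0,"wz":0,"hand":-1}
    - {"tx":0.11,"ty":0,"tz":0,"wx":0,"wy":0,"wz":0,"hand":-1}
    - {"tx":0.13,"ty":0,"tz":0,"wx":0,"wy":0,"wz":0,"hand":-1}
    - {"tx":0.15,"ty":0,"tz":0,"wx":0,"wy":0,"wz":0,"hand":-1}
    - {"tx":0.15,"ty":0,"tz":0,"wx":0,"wy":0,"wz":0,"hand":-1}

```text
t: 3.58
tcp_pos: [0.6381, 0.2097, 0.0373]
orientation: [-0.355, 3.119, 0.0]
ft_force: [4.0, 0.0, 2.9]
opening: 0.005
gripper_force: 2.1
```

Call:
drive_tool:
  steps:
    - {"tx":0.02,"ty":0,"tz":0,"wx":0,"wy":0,"wz":0,"hand":-1}
    - {"tx":0.04,"ty":0,"tz":0,"wx":0,"wy":0,"wz":0,"hand":-1}
    - {"tx":0.06,"ty":0,"tz":0,"wx":0,"wy":0,"wz":0,"hand":-1}
    - {"tx":0.08,"ty":0,"tz":0,"wx":0,"wy":0,"wz":0,"hand":-1}
    - {"tx":0.09,"ty":0,"tz":0,"wx":0,"wy":0,"wz":0,"hand":-1}
    - {"tx":0.09,"ty":0,"tz":0,"wx":0,"wy":0,"wz":0,"hand":-1}

```text
t: 4.32
tcp_pos: [0.6159, 0.2044, 0.0366]
orientation: [-0.355, 3.12, 0.0]
ft_force: [5.8, 0.8, 2.8]
opening: 0.0
gripper_force: 2.8
```

Call:
drive_tool:
  steps:
    - {"tx":0.008,"ty":0,"tz":0,"wx":0,"wy":0,"wz":0,"hand":-1}
    - {"tx":0.016,"ty":0,"tz":0,"wx":0,"wy":0,"wz":0,"hand":-1}
    - {"tx":0.016,"ty":0,"tz":0,"wx":0,"wy":0,"wz":0,"hand":-1}
    - {"tx":0.016,"ty":0,"tz":0,"wx":0,"wy":0,"wz":0,"hand":-1}

```text
t: 4.82
tcp_pos: [0.6142, 0.2041, 0.0368]
orientation: [-0.355, 3.116, 0.001]
ft_force: [8.9, 1.8, -0.2]
opening: 0.008
gripper_force: 5.1
```

Call:
drive_tool:
  steps:
    - {"tx":0.008,"ty":0,"tz":0,"wx":0,"wy":0,"wz":0,"hand":-1}
    - {"tx":0.012,"ty":0,"tz":0,"wx":0,"wy":0,"wz":0,"hand":-1}
    - {"tx":0.012,"ty":0,"tz":0,"wx":0,"wy":0,"wz":0,"hand":-1}
    - {"tx":0.012,"ty":0,"tz":0,"wx":0,"wy":0,"wz":0,"hand":-1}

```text
t: 5.32
tcp_pos: [0.6141, 0.204, 0.037]
orientation: [-0.354, 3.111, 0.002]
ft_force: [15.9, 4.3, -6.0]
opening: -0.0
gripper_force: 8.4
```

Call:
drive_tool:
  steps:
    - {"tx":-0.08,"ty":0,"tz":0,"wx":0,"wy":0,"wz":0,"hand":-1}
    - {"tx":-0.16,"ty":0,"tz":0,"wx":0,"wy":0,"wz":0,"hand":-1}
    - {"tx":-0.23,"ty":0,"tz":0,"wx":0,"wy":0,"wz":0,"hand":-1}
    - {"tx":-0.25,"ty":0,"tz":0,"wx":0,"wy":0,"wz":0,"hand":-1}
    - {"tx":-0.25,"ty":0,"tz":-0.2,"wx":0,"wy":0,"wz":0,"hand":-1}
    - {"tx":-0.25,"ty":0,"tz":-0.4,"wx":0,"wy":0,"wz":0,"hand":-1}
    - {"tx":0,"ty":0,"tz":-0.5,"wx":0,"wy":0,"wz":0,"hand":1}
    - {"tx":0.2,"ty":0,"tz":-0.5,"wx":0,"wy":0,"wz":0,"hand":1}
    - {"tx":0.4,"ty":0,"tz":-0.5,"wx":0,"wy":0,"wz":0,"hand":1}
    - {"tx":0.48,"ty":0,"tz":-0.5,"wx":0,"wy":0,"wz":0,"hand":1}
    - {"tx":0.48,"ty":0,"tz":-0.5,"wx":0,"wy":0,"wz":0,"hand":1}

```text
t: 6.7
tcp_pos: [0.4877, 0.1752, 0.1604]
orientation: [0.355, -3.117, 0.001]
ft_force: [0.4, 0.6, -0.1]
opening: 0.998
gripper_force: 0.0
```

```bash
python3 - <<'E'
from h import *
im,d=snap('wrist','w2')
im=im[:,:,::-1]
cv2.imwrite('pics/w2b.png',np.clip(cv2.resize(im,(800,600),interpolation=cv2.INTER_CUBIC).astype(float)*1.4,0,255).astype(np.uint8))
F=frame([.5503,.191],np.radians(13))
print(move([*F(-.058),.1],103))
E
```

```text
{'t': 6.75, 'pos': array([0.4897, 0.1755, 0.1607]), 'yawy': np.float64(103.0), 'q6': np.float64(-0.0), 'shift': array([-0.0188,  0.0057,  0.2427]), 'turns': [array([ 0.0001, -0.0015,  0.0001]), array([ 2.4000e-03,  1.0000e-04, -1.9999e+00])]}
```

View pics/w2b.png

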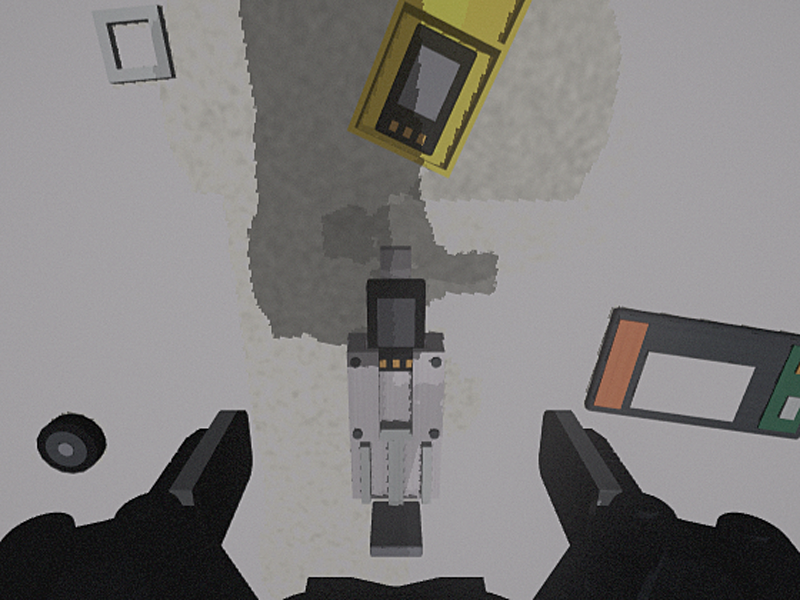

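The pack is out on the tongue. Its free end is at (369..425, 280), and the mouth edge is at about v=347. I'll measure this and plan the grasp.

```bash
python3 - <<'E'
from h import *
k=1/1.42857
P=[(369,281),(425,281),(367,347),(426,347),(355,363),(436,363),(357,434),(433,434),(396,247)]
W=world('wrist','w2',[(a*k,b*k) for a,b in P],[.023]*4+[.031]*4+[.012]); print(W.round(4))
S=W[4:8]; c=S.mean(0); ax=S[2]+S[3]-S[0]-S[1]; th=np.arctan2(ax[1],ax[0]); print(c,np.degrees(th))
F=frame(c,th); e=W[:2].mean(0)
u=np.array([np.cos(th),np.sin(th)]); print('end x',(e[:2]-c[:2])@u, 'y', (e[:2]-c[:2])@[-u[1],u[0]])
g=e[:2]+.0125*u; print(g)
print(move([*g,.1],np.degrees(th)+90), move([*g,.0135]))
E
```

```text
[[0.4852 0.1604 0.023 ]
 [0.4781 0.1913 0.023 ]
 [0.5251 0.1678 0.023 ]
 [0.5172 0.2018 0.023 ]
 [0.5331 0.1628 0.031 ]
 [0.5225 0.2086 0.031 ]
 [0.5794 0.1735 0.031 ]
 [0.5689 0.2188 0.031 ]
 [0.465  0.1714 0.012 ]]
[0.55095489 0.19092288 0.031     ] 12.733406814570062
end x -0.0709243822253107 y 0.0005630097190019542
[0.49384329 0.17859444]
{'t': 6.75, 'pos': array([0.4897, 0.1755, 0.1607]), 'yawy': np.float64(103.0), 'q6': np.float64(-0.0), 'shift': array([-0.0196,  0.0082,  0.2427]), 'turns': [array([ 0.0001, -0.0015,  0.003 ]), array([ 2.400e-03,  1.000e-04, -1.997e+00])]} {'t': 6.75, 'pos': array([0.4897, 0.1755, 0.1607]), 'yawy': np.float64(103.0), 'q6': np.float64(-0.0), 'shift': array([-0.0204,  0.0081,  0.5887])}
```

Call:
drive_tool:
  steps:
    - {"tx":-0.02,"ty":0.008,"tz":0.15,"wx":0,"wy":0,"wz":0.002,"hand":0.5}
    - {"tx":-0.02,"ty":0.008,"tz":0.3,"wx":0,"wy":0,"wz":0.002,"hand":0.5}
    - {"tx":-0.02,"ty":0.008,"tz":0.45,"wx":0,"wy":0,"wz":0.002,"hand":0.5}
    - {"tx":-0.02,"ty":0.008,"tz":0.56,"wx":0,"wy":0,"wz":0.002,"hand":0.5}
    - {"tx":-0.02,"ty":0.008,"tz":0.58,"wx":0,"wy":0,"wz":0.002,"hand":0.5}
    - {"tx":-0.02,"ty":0.008,"tz":0.58,"wx":0,"wy":0,"wz":0.002,"hand":0.5}
    - {"tx":-0.02,"ty":0.008,"tz":0.58,"wx":0,"wy":0,"wz":0.002,"hand":0.5}

```text
t: 7.62
tcp_pos: [0.4973, 0.1793, 0.0175]
orientation: [-0.35, 3.119, 0.001]
ft_force: [-0.1, -0.2, 1.0]
opening: 0.749
gripper_force: 0.0
```

Call:
drive_tool:
  steps:
    - {"tx":0.01,"ty":0,"tz":0.016,"wx":0,"wy":0,"wz":0,"hand":0.5}
    - {"tx":0.01,"ty":0,"tz":0.016,"wx":0,"wy":0,"wz":0,"hand":0.5}
    - {"tx":0.01,"ty":0,"tz":0.016,"wx":0,"wy":0,"wz":0,"hand":-1}
    - {"tx":0.01,"ty":0,"tz":0.016,"wx":0,"wy":0,"wz":0,"hand":-1}
    - {"tx":0.01,"ty":0,"tz":0.016,"wx":0,"wy":0,"wz":0,"hand":-1}
    - {"tx":0.01,"ty":0,"tz":0.016,"wx":0,"wy":0,"wz":0,"hand":-1}
    - {"tx":0.01,"ty":0,"tz":0.016,"wx":0,"wy":0,"wz":0,"hand":-1}

```text
t: 8.5
tcp_pos: [0.4937, 0.1784, 0.0129]
orientation: [-0.351, 3.121, 0.0]
ft_force: [-1.9, -0.7, 5.8]
opening: 0.377
gripper_force: 60.0
```

Call:
drive_tool:
  steps:
    - {"tx":0.03,"ty":0,"tz":0,"wx":0,"wy":0,"wz":0,"hand":-1}
    - {"tx":0.06,"ty":0,"tz":0,"wx":0,"wy":0,"wz":0,"hand":-1}
    - {"tx":0.1,"ty":0,"tz":0,"wx":0,"wy":0,"wz":0,"hand":-1}
    - {"tx":0.14,"ty":0,"tz":0,"wx":0,"wy":0,"wz":0,"hand":-1}
    - {"tx":0.18,"ty":0,"tz":0,"wx":0,"wy":0,"wz":0,"hand":-1}
    - {"tx":0.2,"ty":0,"tz":0,"wx":0,"wy":0,"wz":0,"hand":-1}
    - {"tx":0.2,"ty":0,"tz":-0.03,"wx":0,"wy":0,"wz":0,"hand":-1}
    - {"tx":0.2,"ty":0,"tz":-0.1,"wx":0,"wy":0,"wz":0,"hand":-1}
    - {"tx":0.2,"ty":0,"tz":-0.24,"wx":0,"wy":0,"wz":0,"hand":-1}
    - {"tx":0.2,"ty":0,"tz":-0.24,"wx":0,"wy":0,"wz":0,"hand":-1}

```text
t: 9.75
tcp_pos: [0.445, 0.1674, 0.0738]
orientation: [-0.351, 3.121, 0.0]
ft_force: [0.4, -0.5, 0.0]
opening: 0.379
gripper_force: 59.5
```

```bash
python3 - <<'E'
from h import *
snap('side','s1')
im=cv2.imread('pics/s1.png'); cv2.imwrite('pics/s1b.png',np.clip(cv2.resize(im[180:330,180:380],(800,600),interpolation=cv2.INTER_CUBIC).astype(float)*1.4,0,255).astype(np.uint8))
print(move([.535,.0615,.0735],102.7),sense()['opening'])
E
```

```text
{'t': 9.8, 'pos': array([0.4442, 0.1672, 0.0726]), 'yawy': np.float64(102.8), 'q6': np.float64(0.0), 'shift': array([-0.2604, -0.4929, -0.0038]), 'turns': [array([ 0.    , -0.0003,  0.0013]), array([ 4.0000e-04,  1.0000e-04, -1.9987e+00])]} 0.37855878740398163
```

View pics/s1b.png

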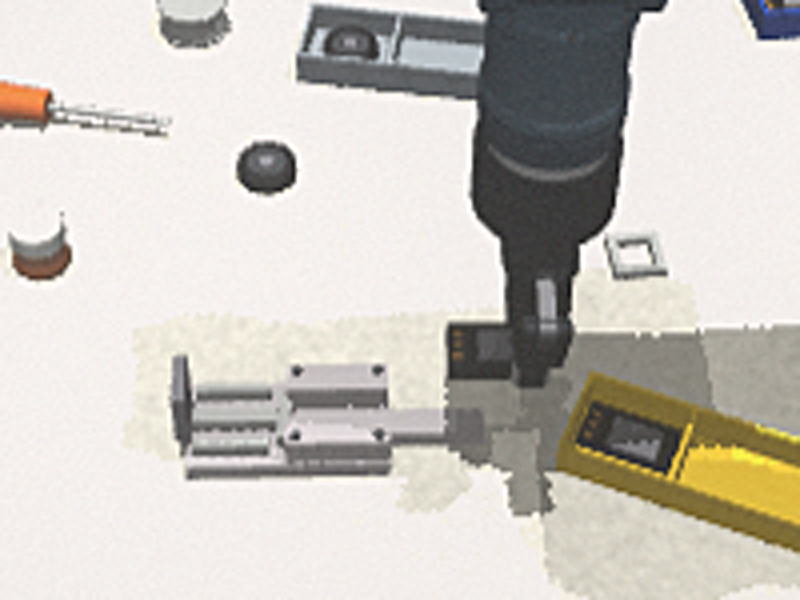

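The pack is held level and clear of the holder, at about (480,350) in the crop. Now I'll move to the open bench.

Call:
drive_tool:
  steps:
    - {"tx":-0.05,"ty":-0.12,"tz":0,"wx":0,"wy":0,"wz":0,"hand":-1}
    - {"tx":-0.12,"ty":-0.25,"tz":0,"wx":0,"wy":0,"wz":0,"hand":-1}
    - {"tx":-0.2,"ty":-0.4,"tz":0,"wx":0,"wy":0,"wz":0,"hand":-1}
    - {"tx":-0.26,"ty":-0.49,"tz":0,"wx":0,"wy":0,"wz":0,"hand":-1}
    - {"tx":-0.26,"ty":-0.49,"tz":0.08,"wx":0,"wy":0,"wz":0,"hand":-1}
    - {"tx":-0.26,"ty":-0.49,"tz":0.16,"wx":0,"wy":0,"wz":0,"hand":-1}
    - {"tx":-0.26,"ty":-0.49,"tz":0.24,"wx":0,"wy":0,"wz":0,"hand":-1}
    - {"tx":-0.26,"ty":-0.49,"tz":0.24,"wx":0,"wy":0,"wz":0,"hand":-1}
    - {"tx":-0.26,"ty":-0.49,"tz":0.24,"wx":0,"wy":0,"wz":0,"hand":-1}

```text
t: 10.92
tcp_pos: [0.5344, 0.0623, 0.012]
orientation: [0.351, -3.12, -0.0]
ft_force: [0.2, 0.3, -0.2]
opening: 0.378
gripper_force: 59.6
```

Call:
drive_tool:
  steps:
    - {"tx":0,"ty":0,"tz":0.016,"wx":0,"wy":0,"wz":0,"hand":-1}
    - {"tx":0,"ty":0,"tz":0.03,"wx":0,"wy":0,"wz":0,"hand":-1}
    - {"tx":0,"ty":0,"tz":0.036,"wx":0,"wy":0,"wz":0,"hand":-1}
    - {"tx":0,"ty":0,"tz":0.04,"wx":0,"wy":0,"wz":0,"hand":-1}
    - {"tx":0,"ty":0,"tz":0.04,"wx":0,"wy":0,"wz":0,"hand":-1}
    - {"tx":0,"ty":0,"tz":0.04,"wx":0,"wy":0,"wz":0,"hand":-1}

```text
t: 11.68
tcp_pos: [0.5353, 0.0623, 0.0024]
orientation: [-0.351, 3.122, 0.0]
ft_force: [-0.5, -0.1, 0.3]
opening: 0.379
gripper_force: 59.6
```

Call:
drive_tool:
  steps:
    - {"tx":0,"ty":0,"tz":0.004,"wx":0,"wy":0,"wz":0,"hand":-1}
    - {"tx":0,"ty":0,"tz":0.006,"wx":0,"wy":0,"wz":0,"hand":-1}
    - {"tx":0,"ty":0,"tz":0.006,"wx":0,"wy":0,"wz":0,"hand":-1}

```text
t: 12.05
tcp_pos: [0.5353, 0.0623, 0.0009]
orientation: [-0.351, 3.122, 0.0]
ft_force: [-0.2, -0.7, 2.1]
opening: 0.373
gripper_force: 59.8
```

Call:
drive_tool:
  steps:
    - {"tx":0,"ty":0,"tz":0,"wx":0,"wy":0,"wz":0,"hand":0.1}
    - {"tx":0,"ty":0,"tz":0,"wx":0,"wy":0,"wz":0,"hand":0.3}
    - {"tx":0,"ty":0,"tz":0,"wx":0,"wy":0,"wz":0,"hand":0.4}
    - {"tx":0,"ty":0,"tz":-0.05,"wx":0,"wy":0,"wz":0,"hand":0.4}
    - {"tx":0,"ty":0,"tz":-0.25,"wx":0,"wy":0,"wz":0,"hand":0.4}
    - {"tx":0,"ty":0,"tz":-0.5,"wx":0,"wy":0,"wz":0,"hand":1}
    - {"tx":0,"ty":-0.1,"tz":-0.7,"wx":0,"wy":0,"wz":0,"hand":1}
    - {"tx":0,"ty":-0.2,"tz":-0.8,"wx":0,"wy":0,"wz":0,"hand":1}
    - {"tx":0,"ty":-0.4,"tz":-0.8,"wx":0,"wy":0,"wz":0,"hand":1}
    - {"tx":0,"ty":-0.56,"tz":-0.8,"wx":0,"wy":0,"wz":0,"hand":1}
    - {"tx":0,"ty":-0.56,"tz":-0.8,"wx":0,"wy":0,"wz":0,"hand":1}
    - {"tx":0,"ty":-0.56,"tz":-0.8,"wx":0,"wy":0,"wz":0,"hand":1}

```text
t: 13.55
tcp_pos: [0.566, -0.0739, 0.2012]
orientation: [-0.35, 3.122, 0.001]
ft_force: [0.8, -0.2, 0.5]
opening: 0.999
gripper_force: 0.0
```

```bash
python3 - <<'E'
from h import *
im,d=snap('wrist','w3')
im=im[:,:,::-1]
cv2.imwrite('pics/w3b.png',np.clip(cv2.resize(im,(800,600),interpolation=cv2.INTER_CUBIC).astype(float)*1.4,0,255).astype(np.uint8))
E
```

```text
(no output)
```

View pics/w3b.png

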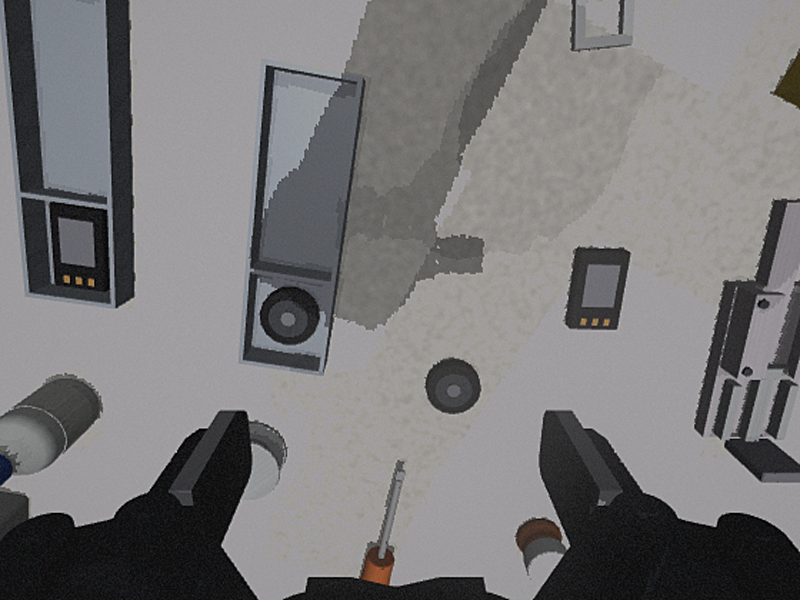

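The pack lies flat on the bench, with its outline from (574,248) to (618,328). The speaker is at (453,386), with the speaker tray's empty compartment around (305,170) and the battery tray's at the upper left. I'll fit all of them from depth.

```bash
cat >> h.py <<'E'
def cloud(n,f):
    d=np.load(f'pics/{f}.npz')['d']; v,u=np.mgrid[:d.shape[0],:d.shape[1]]
    c=calibration(n); k=np.load(f'pics/{f}.npz'); r=np.stack([(u-c['cx'])/c['fx'],(v-c['cy'])/c['fy'],np.ones(d.shape)],-1)*d[...,None]
    if 'R' in c: return (r-np.array(c['t']))@np.array(c['R'])
    T=np.array(c['tool_from_camera']); W=Ro.from_rotvec(k['o']).as_matrix()
    P=(r@T[:3,:3].T+T[:3,3])@W.T+k['p']; P[d==0]=9; return P
def fit(P,x0,x1,y0,y1,z0,z1):
    m=(P[...,0]>x0)&(P[...,0]<x1)&(P[...,1]>y0)&(P[...,1]<y1)&(P[...,2]>z0)&(P[...,2]<z1)
    q=P[m]; r=cv2.minAreaRect((q[:,:2]*1000).astype(np.float32)); return len(q),np.round(q[:,2].mean(),4),np.round(r[0],1),np.round(r[1],1),round(r[2],1),cv2.boxPoints(r).round(0).tolist()
E
python3 - <<'E'
from h import *
P=cloud('wrist','w3')
print('pack',fit(P,.49,.62,.02,.11,.006,.02))
print('spk',fit(P,.61,.68,-.045,.025,.007,.02))
print('tsp',fit(P,.42,.69,-.19,-.085,.022,.032))
print('tba',fit(P,.40,.67,-.34,-.225,.022,.032))
T=cloud('top','top0')
print('pack/spk top',fit(T,.61,.68,-.045,.025,.007,.02))
print('tsp',fit(T,.42,.69,-.19,-.085,.02,.036))
print('tba',fit(T,.40,.67,-.34,-.225,.02,.036))
E
```

```text
pack (1966, np.float64(0.0097), array([551.8,  66.2]), array([56.2, 34.9]), 11.6, [[521.0, 78.0], [528.0, 43.0], [583.0, 55.0], [576.0, 89.0]])
spk (1051, np.float64(0.0107), array([646. , -11.5]), array([38.8, 39.4]), 74.7, [[622.0, -25.0], [660.0, -35.0], [670.0, 2.0], [632.0, 12.0]])
tsp (2337, np.float64(0.0244), array([ 555.5, -140.3]), array([191.9,  58.7]), 3.2, [[458.0, -116.0], [461.0, -175.0], [653.0, -164.0], [650.0, -105.0]])
tba (2684, np.float64(0.024), array([ 544. , -282.9]), array([180.5,  60.1]), 4.3, [[452.0, -260.0], [456.0, -320.0], [636.0, -306.0], [632.0, -246.0]])
pack/spk top (222, np.float64(0.0103), array([645.8, -11.2]), array([38. , 36.8]), 0.3, [[627.0, 7.0], [627.0, -30.0], [665.0, -30.0], [665.0, 7.0]])
tsp (361, np.float64(0.0239), array([ 554.7, -139.9]), array([191.3,  58.9]), 3.0, [[458.0, -115.0], [461.0, -174.0], [652.0, -164.0], [649.0, -106.0]])
tba (388, np.float64(0.0236), array([ 537.1, -283.1]), array([190.9,  59.8]), 4.3, [[440.0, -260.0], [444.0, -320.0], [635.0, -306.0], [630.0, -246.0]])
```

```bash
python3 - <<'E'
from h import *
print(move([.6455,-.0113,.06],183.1)); print(move([.6455,-.0113,.003])['shift'])
print(world('wrist','w3',[(400/1.4286,462/1.4286)],.005))
E
```

```text
{'t': 13.6, 'pos': array([ 0.566 , -0.0735,  0.2011]), 'yawy': np.float64(102.9), 'q6': np.float64(-0.46), 'shift': array([-0.3655,  0.1714,  0.5647]), 'turns': [array([ 2.000e-04,  3.000e-04, -8.916e-01]), array([ 3.0000e-04, -3.0000e-04,  1.1084e+00])]}
[-0.3655  0.1712  0.7927]
[[ 0.7189142  -0.03390184  0.005     ]]
```

Call:
drive_tool:
  steps:
    - {"tx":-0.1,"ty":0.05,"tz":0.1,"wx":0,"wy":0,"wz":-0.11,"hand":0.36}
    - {"tx":-0.2,"ty":0.1,"tz":0.2,"wx":0,"wy":0,"wz":-0.22,"hand":0.36}
    - {"tx":-0.3,"ty":0.15,"tz":0.3,"wx":0,"wy":0,"wz":-0.33,"hand":0.36}
    - {"tx":-0.365,"ty":0.171,"tz":0.4,"wx":0,"wy":0,"wz":-0.44,"hand":0.36}
    - {"tx":-0.365,"ty":0.171,"tz":0.45,"wx":0,"wy":0,"wz":-0.55,"hand":0.36}
    - {"tx":-0.365,"ty":0.171,"tz":0.5,"wx":0,"wy":0,"wz":-0.66,"hand":0.36}
    - {"tx":-0.365,"ty":0.171,"tz":0.55,"wx":0,"wy":0,"wz":-0.77,"hand":0.36}
    - {"tx":-0.365,"ty":0.171,"tz":0.56,"wx":0,"wy":0,"wz":-0.87,"hand":0.36}
    - {"tx":-0.365,"ty":0.171,"tz":0.56,"wx":0,"wy":0,"wz":-0.892,"hand":0.36}
    - {"tx":-0.365,"ty":0.171,"tz":0.56,"wx":0,"wy":0,"wz":-0.892,"hand":0.36}
    - {"tx":-0.365,"ty":0.171,"tz":0.56,"wx":0,"wy":0,"wz":-0.892,"hand":0.36}

```text
t: 14.98
tcp_pos: [0.646, -0.012, 0.0612]
orientation: [-2.28, 2.161, -0.001]
ft_force: [-0.2, -0.3, 0.4]
opening: 0.683
gripper_force: 0.0
```

```bash
python3 - <<'E'
from h import *
print(move([.6455,-.0113,.003],183.1), sense()['opening'])
E
```

```text
{'t': 14.97, 'pos': array([ 0.646 , -0.012 ,  0.0612]), 'yawy': np.float64(-176.9), 'q6': np.float64(-1.74), 'shift': array([-0.0029,  0.002 ,  0.233 ]), 'turns': [array([-0.0004, -0.    , -0.0005]), array([-0.0000e+00,  7.0000e-04,  1.9995e+00])]} 0.6825841956460615
```

Call:
drive_tool:
  steps:
    - {"tx":-0.002,"ty":0.002,"tz":0.1,"wx":0,"wy":0,"wz":0,"hand":0.36}
    - {"tx":-0.002,"ty":0.002,"tz":0.18,"wx":0,"wy":0,"wz":0,"hand":0.36}
    - {"tx":-0.002,"ty":0.002,"tz":0.22,"wx":0,"wy":0,"wz":0,"hand":0.36}
    - {"tx":-0.002,"ty":0.002,"tz":0.232,"wx":0,"wy":0,"wz":0,"hand":0.36}
    - {"tx":-0.002,"ty":0.002,"tz":0.232,"wx":0,"wy":0,"wz":0,"hand":0.36}
    - {"tx":-0.002,"ty":0.002,"tz":0.232,"wx":0,"wy":0,"wz":0,"hand":-1}
    - {"tx":-0.002,"ty":0.002,"tz":0.232,"wx":0,"wy":0,"wz":0,"hand":-1}
    - {"tx":-0.002,"ty":0.002,"tz":0.232,"wx":0,"wy":0,"wz":0,"hand":-1}
    - {"tx":-0.002,"ty":0.002,"tz":0.232,"wx":0,"wy":0,"wz":0,"hand":-1}

```text
t: 16.1
tcp_pos: [0.6463, -0.012, 0.0043]
orientation: [-2.28, 2.16, -0.003]
ft_force: [-1.5, 0.1, 5.8]
opening: 0.425
gripper_force: 59.7
```

Call:
drive_tool:
  steps:
    - {"tx":0,"ty":0,"tz":-0.06,"wx":0,"wy":0,"wz":0,"hand":-1}
    - {"tx":0,"ty":0,"tz":-0.16,"wx":0,"wy":0,"wz":0,"hand":-1}
    - {"tx":0,"ty":0,"tz":-0.28,"wx":0,"wy":0,"wz":0,"hand":-1}
    - {"tx":0,"ty":0,"tz":-0.32,"wx":0,"wy":0,"wz":0,"hand":-1}
    - {"tx":0,"ty":0,"tz":-0.32,"wx":0,"wy":0,"wz":0,"hand":-1}

```text
t: 16.73
tcp_pos: [0.6459, -0.0119, 0.0836]
orientation: [-2.28, 2.16, -0.002]
ft_force: [-0.4, 0.1, -0.7]
opening: 0.432
gripper_force: 60.0
```

```bash
python3 - <<'E'
from h import *
print(move([.5226,-.1418,.083],183.1), sense()['opening'])
E
```

```text
{'t': 16.73, 'pos': array([ 0.6459, -0.0119,  0.0836]), 'yawy': np.float64(-176.9), 'q6': np.float64(-1.74), 'shift': array([0.4922, 0.5207, 0.0016]), 'turns': [array([-0.0012, -0.0001,  0.    ]), array([ 2.0e-04, -1.8e-03, -2.0e+00])]} 0.4319290647977075
```

Call:
drive_tool:
  steps:
    - {"tx":0.1,"ty":0.1,"tz":0,"wx":0,"wy":0,"wz":0,"hand":-1}
    - {"tx":0.22,"ty":0.23,"tz":0,"wx":0,"wy":0,"wz":0,"hand":-1}
    - {"tx":0.35,"ty":0.37,"tz":0,"wx":0,"wy":0,"wz":0,"hand":-1}
    - {"tx":0.45,"ty":0.48,"tz":0,"wx":0,"wy":0,"wz":0,"hand":-1}
    - {"tx":0.492,"ty":0.52,"tz":0,"wx":0,"wy":0,"wz":0,"hand":-1}
    - {"tx":0.492,"ty":0.52,"tz":0,"wx":0,"wy":0,"wz":0,"hand":-1}
    - {"tx":0.492,"ty":0.52,"tz":0.1,"wx":0,"wy":0,"wz":0,"hand":-1}
    - {"tx":0.492,"ty":0.52,"tz":0.2,"wx":0,"wy":0,"wz":0,"hand":-1}
    - {"tx":0.492,"ty":0.52,"tz":0.26,"wx":0,"wy":0,"wz":0,"hand":-1}
    - {"tx":0.492,"ty":0.52,"tz":0.28,"wx":0,"wy":0,"wz":0,"hand":-1}
    - {"tx":0.492,"ty":0.52,"tz":0.28,"wx":0,"wy":0,"wz":0,"hand":-1}

```text
t: 18.1
tcp_pos: [0.5225, -0.1414, 0.0128]
orientation: [-2.281, 2.16, 0.0]
ft_force: [-0.2, 0.7, -0.2]
opening: 0.428
gripper_force: 60.1
```

Call:
drive_tool:
  steps:
    - {"tx":0,"ty":0,"tz":0.008,"wx":0,"wy":0,"wz":0,"hand":-1}
    - {"tx":0,"ty":0,"tz":0.014,"wx":0,"wy":0,"wz":0,"hand":-1}
    - {"tx":0,"ty":0,"tz":0.018,"wx":0,"wy":0,"wz":0,"hand":-1}
    - {"tx":0,"ty":0,"tz":0.018,"wx":0,"wy":0,"wz":0,"hand":-1}
    - {"tx":0,"ty":0,"tz":0.018,"wx":0,"wy":0,"wz":0,"hand":-1}

```text
t: 18.73
tcp_pos: [0.5221, -0.1417, 0.0083]
orientation: [-2.281, 2.161, -0.0]
ft_force: [-0.4, 0.9, -0.3]
opening: 0.431
gripper_force: 60.1
```

Call:
drive_tool:
  steps:
    - {"tx":0,"ty":0,"tz":0.004,"wx":0,"wy":0,"wz":0,"hand":-1}
    - {"tx":0,"ty":0,"tz":0.006,"wx":0,"wy":0,"wz":0,"hand":-1}
    - {"tx":0,"ty":0,"tz":0.006,"wx":0,"wy":0,"wz":0,"hand":-1}

```text
t: 19.1
tcp_pos: [0.5222, -0.1418, 0.0082]
orientation: [-2.281, 2.16, -0.001]
ft_force: [-3.7, 1.2, 11.0]
opening: 0.429
gripper_force: 61.3
```

Call:
drive_tool:
  steps:
    - {"tx":0,"ty":0,"tz":0.002,"wx":0,"wy":0,"wz":0,"hand":0.1}
    - {"tx":0,"ty":0,"tz":0,"wx":0,"wy":0,"wz":0,"hand":0.3}
    - {"tx":0,"ty":0,"tz":-0.004,"wx":0,"wy":0,"wz":0,"hand":0.3}
    - {"tx":0,"ty":0,"tz":-0.06,"wx":0,"wy":0,"wz":0,"hand":0.3}
    - {"tx":0,"ty":0,"tz":-0.2,"wx":0,"wy":0,"wz":0,"hand":0.3}
    - {"tx":0,"ty":0,"tz":-0.4,"wx":0,"wy":0,"wz":0,"hand":1}
    - {"tx":0,"ty":0,"tz":-0.4,"wx":0,"wy":0,"wz":0,"hand":1}

```text
t: 19.98
tcp_pos: [0.5258, -0.1431, 0.112]
orientation: [-2.278, 2.158, -0.014]
ft_force: [-0.3, 0.4, -0.6]
opening: 1.001
gripper_force: 0.0
```

```bash
python3 - <<'E'
from h import *
print(move([.5518,.0662,.06],192.2), sense()['opening'])
E
```

```text
{'t': 19.98, 'pos': array([ 0.5258, -0.1431,  0.112 ]), 'yawy': np.float64(-176.9), 'q6': np.float64(-2.01), 'shift': array([-0.8314, -0.1472,  0.2061]), 'turns': [array([-0.0054, -0.003 , -0.1011]), array([-0.0045,  0.0081,  1.8989])]} 1.000601054556352
```

Call:
drive_tool:
  steps:
    - {"tx":-0.15,"ty":-0.03,"tz":0,"wx":0,"wy":0,"wz":-0.05,"hand":1}
    - {"tx":-0.35,"ty":-0.07,"tz":0,"wx":0,"wy":0,"wz":-0.1,"hand":1}
    - {"tx":-0.55,"ty":-0.11,"tz":0,"wx":0,"wy":0,"wz":-0.1,"hand":1}
    - {"tx":-0.75,"ty":-0.14,"tz":0,"wx":0,"wy":0,"wz":-0.1,"hand":1}
    - {"tx":-0.83,"ty":-0.147,"tz":0.1,"wx":0,"wy":0,"wz":-0.1,"hand":1}
    - {"tx":-0.83,"ty":-0.147,"tz":0.2,"wx":0,"wy":0,"wz":-0.1,"hand":1}
    - {"tx":-0.83,"ty":-0.147,"tz":0.2,"wx":0,"wy":0,"wz":-0.1,"hand":1}
    - {"tx":-0.83,"ty":-0.147,"tz":0.2,"wx":0,"wy":0,"wz":-0.1,"hand":1}

```text
t: 20.98
tcp_pos: [0.5478, 0.0672, 0.0574]
orientation: [-2.443, 1.975, -0.0]
ft_force: [1.0, 0.2, 0.1]
opening: 1.002
gripper_force: 0.0
```

```bash
python3 - <<'E'
from h import *
snap('wrist','w4'); P=cloud('wrist','w4'); print(fit(P,.50,.61,.03,.10,.006,.02)[:5])
print(move([.5518,.0662,.001],192.2))
E
```

```text
(5361, np.float64(0.0097), array([551.9,  66. ]), array([56.1, 34.5]), 11.4)
{'t': 21.02, 'pos': array([0.5483, 0.0671, 0.0578]), 'yawy': np.float64(-167.9), 'q6': np.float64(-1.77), 'shift': array([ 0.0065, -0.0124,  0.2274]), 'turns': [array([-0.001 , -0.0001, -0.0015]), array([-2.0000e-04,  1.5000e-03,  1.9985e+00])]}
```

Call:
drive_tool:
  steps:
    - {"tx":0.006,"ty":-0.013,"tz":0.08,"wx":0,"wy":0,"wz":0.006,"hand":1}
    - {"tx":0.006,"ty":-0.013,"tz":0.16,"wx":0,"wy":0,"wz":0.006,"hand":1}
    - {"tx":0.006,"ty":-0.013,"tz":0.21,"wx":0,"wy":0,"wz":0.006,"hand":1}
    - {"tx":0.006,"ty":-0.013,"tz":0.225,"wx":0,"wy":0,"wz":0.006,"hand":1}
    - {"tx":0.006,"ty":-0.013,"tz":0.225,"wx":0,"wy":0,"wz":0.006,"hand":1}
    - {"tx":0.006,"ty":-0.013,"tz":0.225,"wx":0,"wy":0,"wz":0.006,"hand":1}

```text
t: 21.78
tcp_pos: [0.5518, 0.0667, 0.0013]
orientation: [-2.433, 1.986, -0.002]
ft_force: [0.1, -0.7, 0.4]
opening: 0.999
gripper_force: 0.0
```

Call:
drive_tool:
  steps:
    - {"tx":0,"ty":0,"tz":0,"wx":0,"wy":0,"wz":0,"hand":-1}
    - {"tx":0,"ty":0,"tz":0,"wx":0,"wy":0,"wz":0,"hand":-1}
    - {"tx":0,"ty":0,"tz":0,"wx":0,"wy":0,"wz":0,"hand":-1}
    - {"tx":0,"ty":0,"tz":0,"wx":0,"wy":0,"wz":0,"hand":-1}
    - {"tx":0,"ty":0,"tz":0,"wx":0,"wy":0,"wz":0,"hand":-1}

```text
t: 22.4
tcp_pos: [0.5517, 0.0668, 0.0015]
orientation: [-2.433, 1.986, -0.002]
ft_force: [-0.8, 0.7, 5.1]
opening: 0.625
gripper_force: 63.1
```

Call:
drive_tool:
  steps:
    - {"tx":0,"ty":0,"tz":-0.04,"wx":0,"wy":0,"wz":0,"hand":-1}
    - {"tx":0,"ty":0,"tz":-0.12,"wx":0,"wy":0,"wz":0,"hand":-1}
    - {"tx":0,"ty":0,"tz":-0.24,"wx":0,"wy":0,"wz":0,"hand":-1}
    - {"tx":0,"ty":0,"tz":-0.36,"wx":0,"wy":0,"wz":0,"hand":-1}
    - {"tx":0,"ty":0,"tz":-0.36,"wx":0,"wy":0,"wz":0,"hand":-1}

```text
t: 23.02
tcp_pos: [0.5535, 0.0668, 0.0935]
orientation: [-2.431, 1.984, -0.007]
ft_force: [-0.0, -0.3, -0.1]
opening: 0.631
gripper_force: 63.2
```

```bash
python3 - <<'E'
from h import *
im,d=snap('wrist','w5')
im=im[:,:,::-1]
cv2.imwrite('pics/w5b.png',np.clip(cv2.resize(im[100:400,80:480],(800,600),interpolation=cv2.INTER_CUBIC).astype(float)*1.5,0,255).astype(np.uint8))
print(move([.5051,-.2854,.09],184.3), sense()['opening'])
E
```

```text
{'t': 23.07, 'pos': array([0.5522, 0.0667, 0.0918]), 'yawy': np.float64(-168.4), 'q6': np.float64(-1.77), 'shift': array([1.3422, 0.4669, 0.0065]), 'turns': [array([-0.0019, -0.0002,  0.0807]), array([ 3.0000e-04, -2.9000e-03, -1.9193e+00])]} 0.6295317359987777
```

View pics/w5b.png

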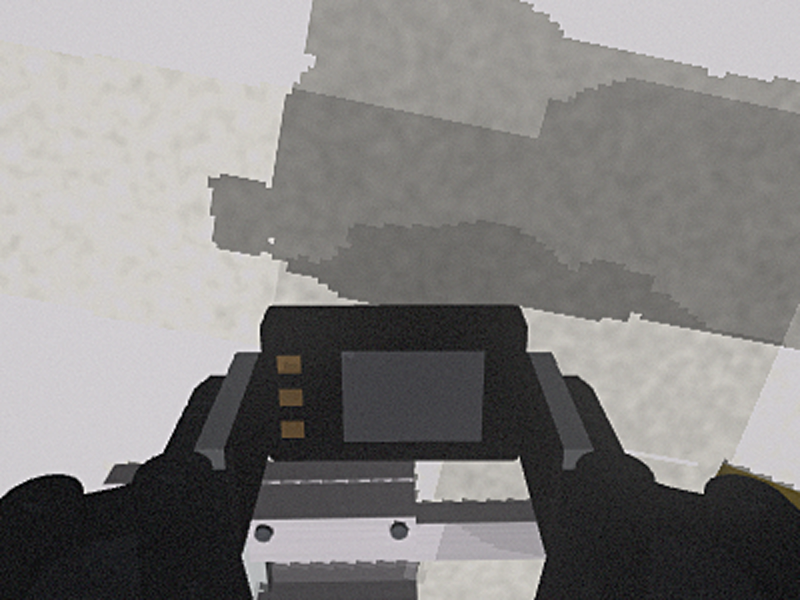

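The pack is held squarely by its short ends, with the pads at (230,405) and (560,405). Carrying it to the battery tray.

Call:
drive_tool:
  steps:
    - {"tx":0.08,"ty":0.03,"tz":0,"wx":0,"wy":0,"wz":0,"hand":-1}
    - {"tx":0.2,"ty":0.07,"tz":0,"wx":0,"wy":0,"wz":0,"hand":-1}
    - {"tx":0.36,"ty":0.126,"tz":0,"wx":0,"wy":0,"wz":0,"hand":-1}
    - {"tx":0.52,"ty":0.18,"tz":0,"wx":0,"wy":0,"wz":0,"hand":-1}
    - {"tx":0.68,"ty":0.238,"tz":0,"wx":0,"wy":0,"wz":0,"hand":-1}
    - {"tx":0.8,"ty":0.28,"tz":0,"wx":0,"wy":0,"wz":0,"hand":-1}

```text
t: 23.82
tcp_pos: [0.5211, -0.1445, 0.0891]
orientation: [2.432, -1.987, -0.004]
ft_force: [0.1, 0.4, -0.9]
opening: 0.629
gripper_force: 63.1
```

Call:
drive_tool:
  steps:
    - {"tx":0.12,"ty":0.04,"tz":0,"wx":0,"wy":0,"wz":0.02,"hand":-1}
    - {"tx":0.27,"ty":0.09,"tz":0,"wx":0,"wy":0,"wz":0.04,"hand":-1}
    - {"tx":0.42,"ty":0.14,"tz":0,"wx":0,"wy":0,"wz":0.06,"hand":-1}
    - {"tx":0.51,"ty":0.18,"tz":0,"wx":0,"wy":0,"wz":0.08,"hand":-1}
    - {"tx":0.54,"ty":0.187,"tz":0,"wx":0,"wy":0,"wz":0.08,"hand":-1}
    - {"tx":0.54,"ty":0.187,"tz":0,"wx":0,"wy":0,"wz":0.08,"hand":-1}
    - {"tx":0.54,"ty":0.187,"tz":0,"wx":0,"wy":0,"wz":0.08,"hand":-1}

```text
t: 24.7
tcp_pos: [0.5037, -0.2836, 0.0901]
orientation: [-2.306, 2.133, 0.002]
ft_force: [0.3, 0.0, -0.8]
opening: 0.63
gripper_force: 63.1
```

```bash
python3 - <<'E'
from h import *
P=(snap('wrist','w6'),cloud('wrist','w6'))[1]; print(fit(P,.40,.67,-.34,-.225,.021,.032)[:5])
print(move([.5051,-.2854,.012],184.3), sense()['opening'])
E
```

```text
(4751, np.float64(0.0241), array([ 537.9, -283.3]), array([192.4,  59.4]), 4.4)
{'t': 24.75, 'pos': array([ 0.5038, -0.2836,  0.0903]), 'yawy': np.float64(-175.5), 'q6': np.float64(-2.27), 'shift': array([ 0.0078, -0.0048,  0.313 ]), 'turns': [array([0.0003, 0.0006, 0.0017]), array([-9.0000e-04,  5.0000e-04, -1.9983e+00])]} 0.629498759168964
```

Call:
drive_tool:
  steps:
    - {"tx":0.009,"ty":-0.006,"tz":0.08,"wx":0,"wy":0,"wz":0,"hand":-1}
    - {"tx":0.009,"ty":-0.006,"tz":0.18,"wx":0,"wy":0,"wz":0,"hand":-1}
    - {"tx":0.009,"ty":-0.006,"tz":0.26,"wx":0,"wy":0,"wz":0,"hand":-1}
    - {"tx":0.009,"ty":-0.006,"tz":0.31,"wx":0,"wy":0,"wz":0,"hand":-1}
    - {"tx":0.009,"ty":-0.006,"tz":0.325,"wx":0,"wy":0,"wz":0,"hand":-1}
    - {"tx":0.009,"ty":-0.006,"tz":0.325,"wx":0,"wy":0,"wz":0,"hand":-1}
    - {"tx":0.009,"ty":-0.006,"tz":0.325,"wx":0,"wy":0,"wz":0,"hand":-1}

```text
t: 25.62
tcp_pos: [0.5062, -0.2875, 0.0102]
orientation: [-2.304, 2.135, -0.003]
ft_force: [1.0, -1.0, -0.6]
opening: 0.629
gripper_force: 63.1
```

Call:
drive_tool:
  steps:
    - {"tx":0,"ty":0,"tz":0.008,"wx":0,"wy":0,"wz":0,"hand":-1}
    - {"tx":0,"ty":0,"tz":0.013,"wx":0,"wy":0,"wz":0,"hand":-1}
    - {"tx":0,"ty":0,"tz":0.016,"wx":0,"wy":0,"wz":0,"hand":-1}
    - {"tx":0,"ty":0,"tz":0.016,"wx":0,"wy":0,"wz":0,"hand":-1}

```text
t: 26.12
tcp_pos: [0.5055, -0.2871, 0.0056]
orientation: [-2.304, 2.135, -0.0]
ft_force: [-0.5, 0.4, 2.7]
opening: 0.639
gripper_force: 63.5
```

Call:
drive_tool:
  steps:
    - {"tx":0,"ty":0,"tz":0.002,"wx":0,"wy":0,"wz":0,"hand":-1}
    - {"tx":0,"ty":0,"tz":0.004,"wx":0,"wy":0,"wz":0,"hand":-1}
    - {"tx":0,"ty":0,"tz":0.004,"wx":0,"wy":0,"wz":0,"hand":-1}

```text
t: 26.5
tcp_pos: [0.5055, -0.2871, 0.0055]
orientation: [2.304, -2.135, 0.001]
ft_force: [-3.0, 2.3, 10.4]
opening: 0.63
gripper_force: 64.3
```

Contact at about 10 N. Now I'll release (kept under 80 mm so the finger backs stay inside the compartment), lift and back off.

Call:
drive_tool:
  steps:
    - {"tx":0,"ty":0,"tz":0,"wx":0,"wy":0,"wz":0,"hand":0.45}
    - {"tx":0,"ty":0,"tz":0,"wx":0,"wy":0,"wz":0,"hand":0.6}
    - {"tx":0,"ty":0,"tz":-0.004,"wx":0,"wy":0,"wz":0,"hand":0.6}
    - {"tx":0,"ty":0,"tz":-0.06,"wx":0,"wy":0,"wz":0,"hand":0.6}
    - {"tx":0,"ty":0,"tz":-0.2,"wx":0,"wy":0,"wz":0,"hand":0.6}
    - {"tx":0,"ty":0,"tz":-0.4,"wx":0,"wy":0,"wz":0,"hand":0.6}
    - {"tx":-0.2,"ty":0,"tz":-0.6,"wx":0,"wy":0,"wz":0,"hand":0.6}
    - {"tx":-0.3,"ty":0,"tz":-0.8,"wx":0,"wy":0,"wz":0,"hand":0.6}
    - {"tx":-0.3,"ty":0,"tz":-0.9,"wx":0,"wy":0,"wz":0,"hand":0.6}
    - {"tx":-0.3,"ty":0,"tz":-0.9,"wx":0,"wy":0,"wz":0,"hand":0.6}
    - {"tx":-0.3,"ty":0,"tz":-0.9,"wx":0,"wy":0,"wz":0,"hand":0.6}

```text
t: 27.88
tcp_pos: [0.4994, -0.2122, 0.2287]
orientation: [2.304, -2.136, -0.001]
ft_force: [-0.4, -0.7, -0.6]
opening: 0.802
gripper_force: 0.0
```

```bash
python3 - <<'E'
from h import *
im,d=snap('wrist','w7')
im=im[:,:,::-1]
cv2.imwrite('pics/w7b.png',np.clip(cv2.resize(im,(800,600),interpolation=cv2.INTER_CUBIC).astype(float)*1.5,0,255).astype(np.uint8))
P=cloud('wrist','w7'); print(fit(P,.46,.55,-.31,-.26,.010,.0185)[:5],fit(P,.47,.58,-.165,-.12,.010,.0185)[:5],sense()['t'])
E
```

```text
(2246, np.float64(0.0138), array([ 504.8, -284.3]), array([47.6, 91.3]), 85.7) (1005, np.float64(0.0148), array([ 521.4, -141.8]), array([38. , 38.9]), 4.5) 27.925
```

View pics/w7b.png

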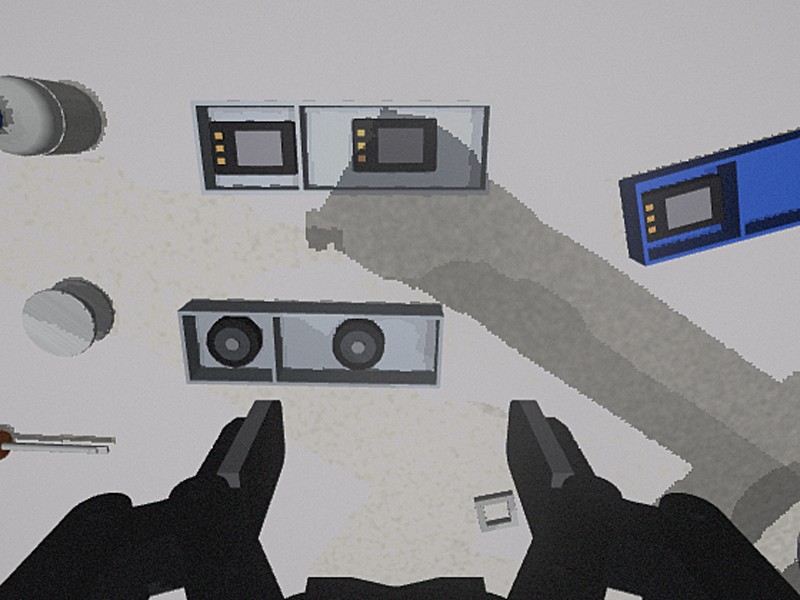

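The pack lies flat and lengthwise in its tray at (395,145), and the speaker lies flat in its tray at (358,343). Nothing else in view has moved, so I'm handing in.

```bash
python3 -c "
from rig import *
print(sign_off())"
```

```text
the job is handed in; nothing more can be done
None
```

Job done and handed in at about 28 s of the 72 s allowed: the battery pack was ejected, set down and regripped by its short ends, and both modules now lie flat in their matching trays; the sign-off gave no verdict.

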